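# Hold a frame corner square with a try square

## Task

The corner screw of this small instrument frame is still slack and its strut leans inward: take the try square by its grip, lay it flat in the corner and first bring the outer face of its stock against the fixed rail, still clear of the strut. Then, keeping it on the rail, slide it along towards the strut and feel for the stop: the blade pushes the strut out until the stock is flat on the rail and the strut lies flush along the blade, at a right angle to the rail. Finish holding the square there, pressed against both rail and strut, so that a colleague can tighten the screw; do not touch the strut with the gripper and leave the other things alone.

Things in the scene. Friction and masses are not known exactly. Their poses are not given: they have to be found in the camera images.
- frame: Frame corner, fixed to the worktop: two aluminium profiles 25 mm wide and 20 mm high, rail and strut, under a steel corner plate (bolt heads reach 27 mm up, within 33 mm of the inner corner). Origin: the inner corner, on the worktop; z up. The square belongs in its quadrant x < 0, y < 0. When square, the strut runs along -x from x = -4 to -204 mm, its inner face at y = 0, its body at y = 0 to 25 mm.
- rail: The fixed rail, along the frame's y axis from y = -180 to +35 mm; same origin and axes as frame. Its inner face is the plane x = 0, its body lies at x = 0 to 25 mm, small feet behind it to x = 55 mm.
- strut (a joint): Strut angle, rad: 0 = square to the rail, positive = free end leans inward (to the frame's -y). Starts at 0.08 to 0.22, ends of travel -0.2 and 0.3. Turns about an upright slack screw at x = -16, y = 12.5 mm in frame, with about 0.12 N m of friction (1 N at 130 mm); stays where it is left.
- strut_end (a point): Free end of the strut: on its inner face, at the worktop, 204 mm from the corner.
- square: Try square lying flat, 0.3 kg. Origin: underside, under the middle of the stock. Steel stock 100 mm long (y), 28 mm wide (x), 14 mm high. Blade 24 mm wide, 6 mm thick, its underside level with the stock's, at y = 26 to 50 mm, out to x = -136 mm. Outer faces: x = +14 mm (goes against the rail), y = +50 mm (blade edge and stock end, against the strut). Seated, its axes are parallel to the frame's.
- grip (a point): Centre of the square's grip, 36 mm above its underside, over its origin. The grey grip stands on the stock: 14 mm thick (x), 56 mm long (y), 14 to 48 mm up. Pinch it across its thickness with the fingertips at least 26 mm above the worktop, as the fingers will overhang the 20 mm high rail.
- heel (a point): Outer corner (heel) of the square at its underside: x = +14, y = +50 mm in square. Seated, it lies at the origin of frame. While it is 45 mm or more from the corner along the rail, the blade clears the strut at any start.
- dropper_a: Amber dropper bottle, 38 mm wide, 99 mm high, standing loose outside the strut; bystander. Origin: underside.
- dropper_b: Amber dropper bottle, 38 mm wide, 99 mm high, standing loose behind the rail; bystander. Origin: underside.
- pen: Marker pen, 137 x 18 x 20 mm, lying loose between the square and the strut, in front of a wooden tube rack; bystander. Origin: underside.
- timer: Bench timer, 22 x 62 x 60 mm, standing loose behind the place where the square starts; bystander. Origin: underside.

How it is judged (in metres and radians):
On the way:
1. the stock's outer face lies against the fixed rail, the heel still more than 30 mm from the strut's face and the strut untouched (x of heel in the frame of frame between -0.0035 and 0.0035 m and angle between the x axis of square and the x axis of frame, either way round below 0.03 rad and angle between square's own z axis and vertical below 0.05 rad and height (world z) of heel below 0.006 m and contact force between square and rail above 1 N and y of heel in the frame of frame between -0.1 and -0.03 m and value of joint strut above 0.05 rad and contact force between square and strut below 0.3 N), for 0.1 s.
At the end, for the whole second after the job is handed in: Square flat on the worktop (heel below 6 mm, tilt under 0.05 rad), heel within 3.5 mm of the inner corner in x and y, parallel to the frame within 0.03 rad; strut within 0.03 rad of square; over 1 N on rail and on strut; still, and held by the fingers (x of heel in the frame of frame between -0.0035 and 0.0035 m and y of heel in the frame of frame between -0.0035 and 0.0035 m and angle between the x axis of square and the x axis of frame, either way round below 0.03 rad and angle between square's own z axis and vertical below 0.05 rad and height (world z) of heel below 0.006 m and contact force between square and rail above 1 N and contact force between square and strut above 1 N and value of joint strut between -0.03 and 0.03 rad and contact force between the fingers and square above 2 N and linear speed of square below 0.01 m/s); the arm keeps its last pose, push and grip.
It fails at once if the dropper bottle is moved more than 20 mm (distance of dropper_a from where it was at the start of the episode above 0.02 m).
It fails at once if the dropper bottle is moved more than 20 mm (distance of dropper_b from where it was at the start of the episode above 0.02 m).
It fails at once if the marker pen is moved more than 20 mm (distance of pen from where it was at the start of the episode above 0.02 m).
It fails at once if the timer is moved more than 20 mm (distance of timer from where it was at the start of the episode above 0.02 m).
It fails at once if the gripper or arm pushes the strut (contact force between any of the fingers, the arm and strut above 1 N).
It also fails if it takes over 66 s, if anything falls off the work surface, if the arm or the gripper's body presses on something with over 40 N, if the wrist force passes 120 N, or if a joint passes its speed limit or range.

## Robot

A 6-joint arm with a two-finger parallel gripper is mounted at the origin on the work surface; the furniture and walls round the work are solid. World frame = base frame: x ahead of the robot, y to its left, z up, the work surface at z = 0. Lengths are in mm, angles in rad, forces in N, time in s.
With the tool pointing down it reaches from about 350 to 875 mm from the base axis. Payload 4.2 kg.
Tool frame: the origin (TCP) lies midway between the tips of the shut fingers; the grasp point (between the pads) lies 19 mm behind it; z points along the fingers, y is the line along which they close (so a half turn about z gives the same grasp; the last joint's range is limited). The gripper opens to 87 mm and grips with 3 to 60 N. Pads are 19 mm wide; open, the fingers measure 117 mm over their backs; the gripper's body (75 mm by 190 mm) begins 51 mm behind the grasp point.
Start: joints at [1.513, 0.385, 0.008, 0, -1.194, -0.259], TCP at [194.672, 593.887, 222.55] pointing down, gripper open.
Joint ranges: [-3.14, 3.14], [-1.21, 2.06], [-1.07, 1.41], [-3.16, 2.05], [-2.99, -0.16], [-3.1, 3.1]. Speed limits (rad/s): [2.79, 2.79, 3.14, 3.14, 3.14, 3.14].

## Interface

Orientations are given as [roll, pitch, yaw] about the fixed x, y, z axes, in that order (R = Rz(yaw) Ry(pitch) Rx(roll)).
In Python, from workcell import * gives the robot as it stands.
- The arm moves only by the shell command python3 -m crank 'ROWS' [FORCE]. ROWS is JSON, a list of rows, each a list of 5 numbers: the shift along the tool's x, y, z in m, then the turn about the tool's z in rad, then the closure in counts, from 0 (fully open) to 255 (shut). A call has 1 to 12 rows; each row shifts and turns the commanded pose from where the row before left it, along the tool's axes as they then stand; what a row does not reach is not made up. A row lasts 1/8 s, in which the tool goes at most 62.5 mm and 10.7 degrees, less where a joint would pass 70% of its speed; a pose out of reach is approached as far as the arm can. A call with a gripper value outside its range is refused whole. The fingers move at their own pace and stop on an object; FORCE is the grip in N (left out, the last holds). Time passes only in rows, so rows that do not move let the fingers close. It gives the time, the measured TCP pose, the force, the opening and the grip force at its end, in the units of the state.
- sense(): the state, without advancing time (a new reading comes with each control period).
- read_camera(name): name is "side" or "top" or "wrist"; returns a dict with "frame" (480x640x3 uint8, blue, green, red), "range_z" (480x640 float32, mm along the optical axis (not along the pixel's ray), 0 where there is no reading), "intrinsics" (3x3 intrinsics, pixels), "R" (3x3) and "t" (3): a world point X has camera coordinates R X + t. Camera axes: x right, y down, z forward; pixel columns grow to the right and rows downward; lengths in mm; the calibration is good to about 2 mm. A picture is of the moment at which its call begins.
- finish_job(): hands the job in; it is judged then, once.
Trained networks look in a picture, given as the dict that the camera call returned (one of the last four; its "shot" number tells which), for a name from the list of things; names that differ only in an ending like _2 or _b are one class to them, and where a whole thing is asked for, a point or a joint stands for the part that bears it (a point fixed in the world has none). Each returns a list of dicts, best first, with "score" (0 to 1); they miss things now and then, are a little off and sometimes report something else, mostly with a low value. They report only what shows in the picture. A call takes as long as a camera call.
- trace(picture, query): "region" (480x640 bool, what is visible of it) and "bbox" ([left, top, width, height] in pixels, round what is visible of it).
The state is a dict: "time_s": time; "qpos": joint angles; "qvel": joint speeds; "joint_torque": joint torques, N m; "tool_pos": TCP position; "eef_rot": TCP orientation; "wrist_force": force on the tool from outside, world axes, zero at the start; "ft_torque": the same for the moment, N m; "width": finger opening in mm; "grip_force": force on a finger pad.
Only numpy, scipy, OpenCV 4.12 (cv2) and the standard library are available. Lean on these libraries where they do the work, as an engineer would, in place of code of your own. Each camera call takes 0.05 s, during which the arm holds its last target. There are 200 camera calls.

## Working session

There is one attempt and no reset: what is moved stays moved. The work goes in short steps, Python scripts to look and compute and a shell command to move; the robot and the scene stay as the last step left them, time stands still between calls to the robot, and variables do not carry over. Pictures are saved under pics/ and viewed, at most 10 in all, crops included, and the job is handed in when it is done.

```bash
mkdir -p pics; ls; cat > h.py <<'E'
from workcell import *
import numpy as np, cv2
def pts(p,m):
    v,u=np.nonzero(m&(p["range_z"]>0)); z=p["range_z"][v,u]
    K=np.array(p["intrinsics"]); c=np.stack([(u-K[0,2])*z/K[0,0],(v-K[1,2])*z/K[1,1],z])
    return (np.array(p["R"]).T@(c-np.array(p["t"])[:,None])).T
E
python3 - <<'E'
from h import *
s=sense(); print({k:np.round(v,3).tolist() for k,v in s.items()})
ims=[]
for n in ["top","side"]:
    p=read_camera(n); ims.append(p["frame"]); cv2.imwrite(f"pics/{n}0.png",p["frame"])
    for q in ["square","grip","rail","strut","dropper_a","pen","timer"]:
        for d in trace(p,q)[:2]:
            P=pts(p,d["region"]); 
            if len(P)>20:
                print(n,q,round(d["score"],2),d["bbox"],len(P),np.percentile(P,[2,50,98],axis=0).round(0).tolist())
                np.save(f"{n}_{q}.npy",P) if d is trace or True else 0
E
```

```text
pics
{'time_s': 0.0, 'qpos': [1.513, 0.386, 0.007, -0.0, -1.194, -0.259], 'qvel': [0.0, 0.001, 0.0, -0.003, 0.001, 0.0], 'joint_torque': [0.0, -39.066, 18.74, 4.22, 0.011, -0.0], 'tool_pos': [194.5, 593.332, 221.477], 'eef_rot': [3.139, -0.0, -0.317], 'wrist_force': [-0.211, 0.39, 0.742], 'ft_torque': [-0.023, 0.065, 0.024], 'grip_force': 0.0, 'width': 87.626}
top square 0.64 [453.9, 276.9, 53.4, 68.5] 1247 [[364.0, -440.0, 1.0], [477.0, -360.0, 10.0], [506.0, -340.0, 51.0]]
top square 0.45 [223.1, 180.9, 17.7, 20.0] 239 [[674.0, 164.0, 16.0], [686.0, 175.0, 49.0], [706.0, 192.0, 100.0]]
top grip 0.59 [456.9, 277.5, 50.4, 68.5] 1145 [[364.0, -439.0, 3.0], [478.0, -360.0, 11.0], [506.0, -341.0, 51.0]]
top grip 0.51 [443.2, 211.8, 35.1, 14.0] 390 [[625.0, -366.0, 5.0], [633.0, -335.0, 58.0], [657.0, -310.0, 65.0]]
top strut 0.59 [207.1, 248.5, 28.4, 75.6] 904 [[398.0, 167.0, 3.0], [475.0, 194.0, 21.0], [553.0, 220.0, 25.0]]
top dropper_a 0.83 [220.9, 180.6, 17.8, 21.7] 279 [[674.0, 163.0, 6.0], [686.0, 176.0, 48.0], [706.0, 196.0, 100.0]]
top dropper_a 0.55 [161.2, 262.7, 25.2, 14.2] 3
[... 515 characters left out ...]
38.0, 48.0]]
side rail 0.67 [293.1, 251.6, 17.1, 75.4] 579 [[595.0, 36.0, 3.0], [612.0, 122.0, 19.0], [628.0, 248.0, 22.0]]
side strut 0.61 [306.3, 302.3, 88.9, 21.1] 1103 [[397.0, 171.0, 0.0], [482.0, 203.0, 18.0], [577.0, 235.0, 22.0]]
side dropper_a 0.84 [324.6, 327.1, 18.8, 32.3] 452 [[497.0, 298.0, 2.0], [512.0, 313.0, 45.0], [530.0, 322.0, 96.0]]
side dropper_a 0.7 [257.7, 274.3, 18.5, 32.0] 419 [[676.0, 175.0, -1.0], [691.0, 192.0, 42.0], [714.0, 202.0, 95.0]]
side pen 0.78 [355.6, 215.0, 45.1, 16.2] 253 [[386.0, -116.0, 4.0], [448.0, -100.0, 14.0], [507.0, -82.0, 19.0]]
side timer 0.71 [314.5, 151.0, 9.9, 26.1] 196 [[628.0, -426.0, -2.0], [637.0, -319.0, 43.0], [665.0, -307.0, 61.0]]
```

```bash
python3 - <<'E'
from h import *
a=cv2.imread("pics/top0.png");b=cv2.imread("pics/side0.png")
c=cv2.resize(a[150:390,140:540],(800,480)); cv2.imwrite("pics/topc.png",c)
c=cv2.resize(b[120:400,200:480],(600,600)); cv2.imwrite("pics/sidec.png",c)
E
```

```text
(no output)
```

View pics/topc.png

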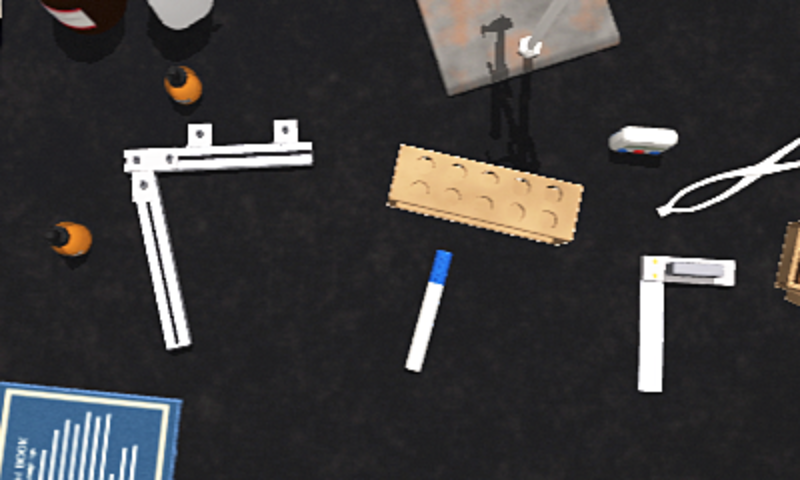

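View pics/sidec.png

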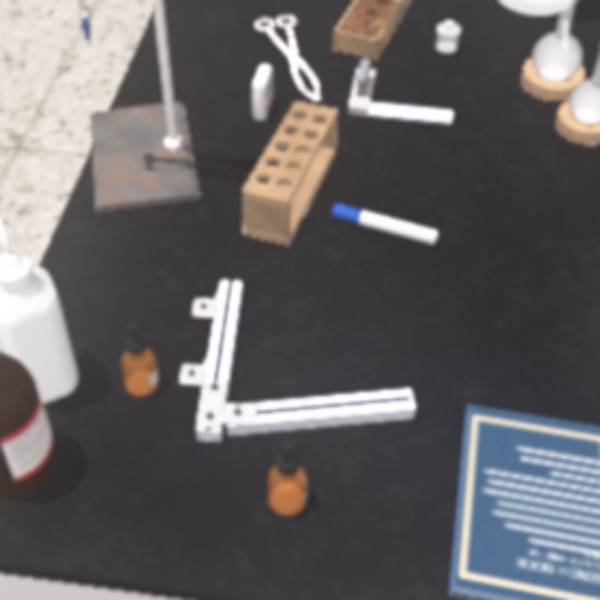

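The rail runs roughly along world y and the strut roughly along −x from the corner near (600, 215). The square lies near (490, −390), almost parallel to its seat. The pen, rack and timer are between or near them. I'll turn the tool to yaw −π/2 and fly over the corner to look.

```bash
python3 -m crank '[[0,0,-0.02,0.179,0],[0,0,-0.02,0.179,0],[0,0,-0.02,0.179,0],[0,0,-0.02,0.179,0],[0,0,-0.02,0.179,0],[0,0,0,0.179,0],[0,0,0,0.179,0]]'; python3 -m crank '[[0.04,-0.035,0,0,0],[0.04,-0.035,0,0,0],[0.04,-0.035,0,0,0],[0.04,-0.035,0,0,0],[0.04,-0.035,0,0,0],[0.04,-0.035,0,0,0],[0.04,-0.035,0,0,0],[0.04,-0.035,0,0,0],[0.04,0,0,0,0],[0.04,0,0,0,0],[0,0,0,0,0],[0,0,0,0,0]]'
python3 - <<'E'
from h import *
s=sense(); print(s["time_s"],s["tool_pos"],s["eef_rot"],s["qpos"])
p=read_camera("wrist"); cv2.imwrite("pics/w1.png",p["frame"])
for q in ["rail","strut","dropper_b"]:
    for d in trace(p,q)[:2]:
        P=pts(p,d["region"]); 
        if len(P)>20: print(q,round(d["score"],2),d["bbox"],len(P),np.percentile(P,[2,50,98],axis=0).round(0).tolist())
E
```

```text
time_s: 1.68
tool_pos: [194.6, 593.9, 322.9]
eef_rot: [3.141, 0.001, -1.576]
wrist_force: [0.4, 0.3, 0.0]
width: 87.2
grip_force: 0.0
time_s: 3.18
tool_pos: [475.2, 194.4, 322.7]
eef_rot: [-3.141, 0.001, -1.57]
wrist_force: [-0.3, 0.5, -0.7]
width: 87.0
grip_force: 0.0
3.175 [475.15734219 194.39467801 322.74794144] [-3.14112488e+00  5.69333255e-04 -1.57002119e+00] [ 7.04784766e-01  1.34667406e-01 -8.31596736e-02 -1.34393005e-04
 -1.35224417e+00 -7.03980667e-01]
rail 0.58 [176.9, 45.5, 53.2, 193.8] 3877 [[595.0, 32.0, 1.0], [610.0, 105.0, 20.0], [628.0, 211.0, 22.0]]
strut 0.96 [236.1, 168.0, 157.3, 55.3] 3143 [[396.0, 168.0, 7.0], [476.0, 195.0, 20.0], [562.0, 221.0, 22.0]]
strut 0.49 [276.5, 262.8, 29.4, 44.3] 1071 [[495.0, 284.0, 3.0], [511.0, 294.0, 47.0], [529.0, 310.0, 95.0]]
dropper_b 0.85 [277.2, 263.0, 29.6, 42.8] 1078 [[495.0, 284.0, 2.0], [511.0, 294.0, 47.0], [529.0, 313.0, 95.0]]
dropper_b 0.57 [101.5, 168.7, 60.5, 34.0] 1535 [[674.0, 164.0, 1.0], [684.0, 179.0, 47.0], [699.0, 198.0, 98.0]]
```

View pics/w1.png

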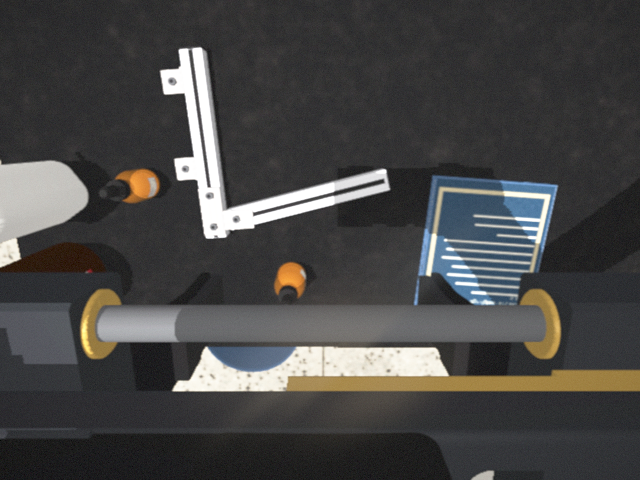

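The rail runs down the left from (195,48) to (215,235) and the strut from (230,215) to (385,180). The bottles are at (130,185) and (290,280). Next I'll fit the frame and compute its pose.

```bash
cat >> h.py <<'E'
def edges(P,axis,lo,hi,step=8,q=(3,97)):
    # fit lines to low/high edge of a bar running along `axis`
    o=1-axis; C=[]
    for a in np.arange(lo,hi,step):
        s=P[(P[:,axis]>=a)&(P[:,axis]<a+step)]
        if len(s)>12: C.append((a+step/2,*np.percentile(s[:,o],q)))
    C=np.array(C); out=[]
    for k in (1,2):
        x,y=C[:,0],C[:,k]
        for _ in range(3):
            f=np.polyfit(x,y,1); r=abs(y-np.polyval(f,x)); m=r<=max(2*np.median(r),.8); x,y=x[m],y[m]
        out.append(f)
    return out
E
python3 - <<'E'
from h import *
R=[];S=[]
for n in ["wrist","top","side"]:
    p=read_camera(n); A=pts(p,np.ones((480,640),bool))
    gray=cv2.cvtColor(p["frame"],cv2.COLOR_BGR2GRAY)
    H=A[(A[:,2]>14)&(A[:,2]<25)]
    r=H[(H[:,0]>575)&(H[:,0]<640)&(H[:,1]>25)&(H[:,1]<195)]
    s=H[(H[:,0]>390)&(H[:,0]<550)&(H[:,1]>150)&(H[:,1]<250)]
    er=edges(r,1,40,185); es=edges(s,0,400,545)
    print(n,len(r),len(s),"z",np.median(r[:,2]).round(1),np.median(s[:,2]).round(1))
    for nm,e,x0 in(("rail",er,115),("strut",es,470)):
        print(nm,"ctr",np.mean([np.polyval(f,x0) for f in e]).round(1),"w",(np.polyval(e[1],x0)-np.polyval(e[0],x0)).round(1),"slopes",e[0][0].round(4),e[1][0].round(4))
    f=H[(H[:,0]>575)&(H[:,0]<640)]; print("rail ends y",np.percentile(f[(f[:,1]<300)&(f[:,1]>0)][:,1],[0.5,99.5]).round(1), "strut x min",np.percentile(s[:,0],.5) if 0 else H[(H[:,0]>350)&(H[:,1]>150)&(H[:,1]<190)][:,0].min().round(1))
    big=A[(A[:,2]>80)&(A[:,0]>550)&(A[:,0]<760)&(A[:,1]>60)&(A[:,1]<330)&(A[:,2]<200)]
    if len(big): print("tall",np.percentile(big,[1,50,99],axis=0).round(0).tolist())
    t=A[(A[:,2]>90)&(A[:,2]<102)&(abs(A[:,0]-690)<25)&(abs(A[:,1]-182)<25)]
    if len(t): print("dropper cap",t.min(0).round(0),t.max(0).round(0))
E
```

```text
wrist 3491 2833 z 19.8 19.7
rail ctr 612.6 w 24.8 slopes -0.0658 -0.0684
strut ctr 194.8 w 24.4 slopes 0.2568 0.2555
rail ends y [ 31.  245.3] strut x min 390.4
tall [[686.0, 175.0, 81.0], [688.0, 180.0, 95.0], [695.0, 186.0, 100.0]]
dropper cap [685. 175.  90.] [696. 186. 101.]
top 798 803 z 21.0 20.9
rail ctr 612.5 w 24.9 slopes -0.0691 -0.068
strut ctr 193.7 w 24.4 slopes 0.2614 0.2585
rail ends y [ 29.2 244.9] strut x min 390.3
tall [[686.0, 175.0, 81.0], [756.0, 293.0, 103.0], [760.0, 318.0, 136.0]]
dropper cap [686. 175.  90.] [697. 186. 102.]
side 538 719 z 19.2 18.9
rail ctr 614.1 w 23.4 slopes -0.0679 -0.0754
strut ctr 195.5 w 24.9 slopes 0.2642 0.2575
rail ends y [ 32.2 247.5] strut x min 390.9
tall [[688.0, 179.0, 80.0], [758.0, 300.0, 97.0], [760.0, 318.0, 128.0]]
dropper cap [687. 178.  90.] [700. 188. 101.]
```

```bash
python3 -m crank '[[0.045,0,0,0,0],[0.045,0,0,0,0],[0.045,0,0,0,0],[0.045,0,0,0,0],[0.045,0,0,0,0],[0.045,0,0,0,0],[0.045,0,0,0,0],[0.045,0,0,0,0],[0.045,0,0,0,0],[0.045,0,0,0,0],[0.045,0,0,0,0],[0.045,0,0,0,0]]';python3 -m crank '[[0,0,0.04,0,0],[0,0,0.04,0,0],[0,0,0,0,0],[0,0,0,0,0]]'
python3 - <<'E'
from h import *
s=sense(); print(s["time_s"],s["tool_pos"],s["eef_rot"],s["qpos"])
p=read_camera("wrist"); cv2.imwrite("pics/w2.png",p["frame"])
for q in ["square","timer"]:
    for d in trace(p,q)[:1]:
        P=pts(p,d["region"]); print(q,round(d["score"],2),d["bbox"],len(P),np.percentile(P,[2,50,98],axis=0).round(0).tolist())
A=pts(p,np.ones((480,640),bool)); A=A[(A[:,0]>350)&(A[:,0]<600)&(abs(A[:,1]+390)<80)]
def rect(m):
    P=A[m]; print(len(P),cv2.minAreaRect(P[:,:2].astype(np.float32)),np.median(P,axis=0).round(1))
rect((A[:,2]>44)&(A[:,2]<52)); rect((A[:,2]>11)&(A[:,2]<17)); rect((A[:,2]>3.5)&(A[:,2]<9))
E
```

```text
time_s: 5.03
tool_pos: [475.8, -347.1, 322.4]
eef_rot: [3.142, 0.0, -1.569]
wrist_force: [1.6, 0.0, 0.3]
width: 86.8
grip_force: 0.0
time_s: 5.52
tool_pos: [476.7, -346.3, 244.3]
eef_rot: [-3.14, -0.002, -1.569]
wrist_force: [-0.4, -0.4, 1.0]
width: 86.9
grip_force: 0.0
5.525 [ 476.68259619 -346.32322222  244.34729924] [-3.13954699e+00 -2.05353082e-03 -1.56889482e+00] [-0.35300126  0.3080326  -0.05122844  0.00129881 -1.20890379  0.35444663]
square 0.55 [289.4, 108.8, 141.1, 104.2] 5626 [[365.0, -439.0, 4.0], [480.0, -361.0, 12.0], [506.0, -341.0, 48.0]]
timer 0.71 [134.6, 181.6, 44.4, 69.4] 2601 [[625.0, -370.0, 6.0], [629.0, -343.0, 54.0], [645.0, -313.0, 61.0]]
933 ((493.4276123046875, -393.21624755859375), (54.799102783203125, 14.40770149230957), 88.2408676147461) [ 493.5 -394.2   47.4]
1899 ((493.52001953125, -392.99102783203125), (100.11531066894531, 28.02235221862793), 87.76744079589844) [ 491.7 -400.1   13.7]
3540 ((491.9898681640625, -377.279296875), (84.10249328613281, 271.58935546875), 65.93997955322266) [ 439.2 -356.4    5.5]
```

View pics/w2.png

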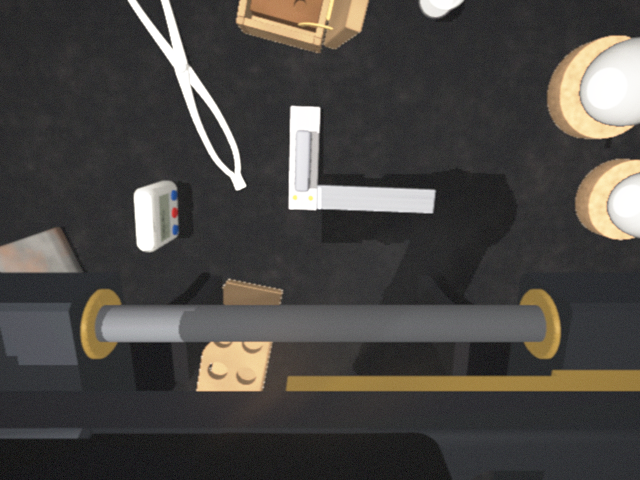

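Square origin is ≈ (493.4, −393.1) with yaw ≈ −0.036. The height checks hold (stock top at 14, grip top at 48), so I'll go for the grasp.

```bash
python3 -m crank '[[0.0235,-0.0085,0.03,0.02,0],[0.0235,-0.0085,0.03,0.018,0],[0,0,0.04,0,0],[0,0,0.04,0,0],[0,0,0.04,0,0],[0,0,0.02,0,0],[0,0,0.013,0,0],[0,0,0,0,0],[0,0,0,0,0]]' 40
python3 -m crank '[[0,0,0,0,255],[0,0,0,0,255],[0,0,0,0,255],[0,0,0,0,255],[0,0,0,0,255],[0,0,0,0,255],[0,0,0,0,255],[0,0,0,0,255]]' 40
```

```text
time_s: 6.8
tool_pos: [493.2, -393.5, 31.0]
eef_rot: [-3.139, -0.001, -1.607]
wrist_force: [0.3, 0.5, 0.4]
width: 86.9
grip_force: 0.0
time_s: 7.8
tool_pos: [492.5, -393.1, 29.6]
eef_rot: [-3.141, -0.0, -1.608]
wrist_force: [1.2, 1.0, -0.5]
width: 14.9
grip_force: 0.6
```

```bash
python3 -m crank '[[0,0,0,0,255],[0,0,0,0,255],[0,0,0,0,255],[0,0,-0.01,0,255],[0,0,-0.03,0,255],[0,0,-0.04,0,255],[0,0,-0.04,0,255],[0,0,-0.04,0,255],[0,0,0,0,255],[0,0,0,0,255],[0,0,0,0,255]]' 50
python3 - <<'E'
from h import *
p=read_camera("wrist"); cv2.imwrite("pics/w3.png",p["frame"])
A=pts(p,np.ones((480,640),bool))
p=read_camera("side"); B=pts(p,np.ones((480,640),bool))
for X in (A,B):
    k=X[(X[:,0]>500)&(X[:,0]<660)&(X[:,1]>-230)&(X[:,1]<0)&(X[:,2]>30)&(X[:,2]<150)]
    if len(k):print("rack",np.percentile(k,[1,50,99],axis=0).round(0).tolist())
    b=X[(X[:,0]>360)&(X[:,0]<475)&(abs(X[:,1]+350)<60)&(X[:,2]>100)&(X[:,2]<200)]
    if len(b)>30: print("blade",len(b),np.percentile(b,[2,50,98],axis=0).round(1).tolist(), np.linalg.lstsq(np.c_[b[:,:2],np.ones(len(b))],b[:,2],rcond=None)[0])
s=sense();print(s["tool_pos"],s["eef_rot"],s["width"],s["grip_force"],s["wrist_force"])
E
```

```text
time_s: 9.18
tool_pos: [491.0, -392.3, 187.3]
eef_rot: [3.138, 0.002, -1.608]
wrist_force: [0.2, -0.2, -2.8]
width: 13.4
grip_force: 50.0
blade 1007 [[360.6, -350.4, 162.7], [372.7, -344.1, 164.0], [385.2, -337.8, 165.2]] [ 7.07132804e-02 -1.82214987e-01  7.49398580e+01]
rack [[531.0, -225.0, 31.0], [578.0, -110.0, 73.0], [619.0, -55.0, 77.0]]
blade 240 [[362.5, -363.3, 156.7], [417.4, -346.5, 162.4], [472.3, -336.6, 165.5]] [-1.07467196e-02 -6.37647453e-02  1.44293118e+02]
[ 491.46421659 -392.605488    187.80073624] [ 3.13854639e+00  1.46653879e-03 -1.60795307e+00] 13.502535488043966 49.998151659965515 [ 1.0219284  -0.24705931 -2.13226232]
```

View pics/w3.png

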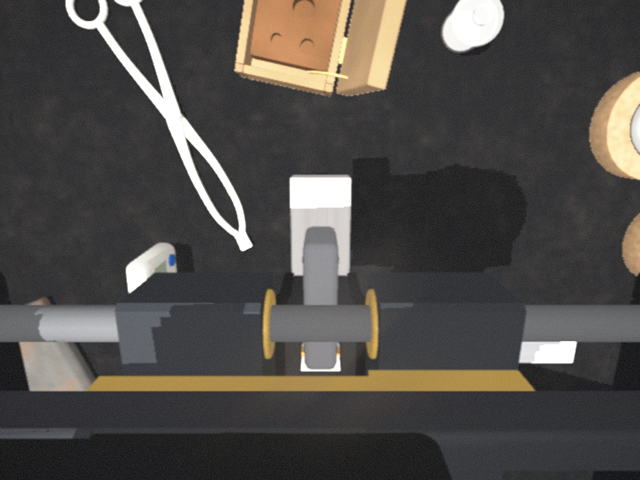

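The square is held level and its grip is aligned with the fingers. The stock end is at (320,190). Carrying it to the rail now, with a final stop 70 mm short of the corner and 12 mm off the rail, still high.

```bash
python3 -m crank '[[0,0,0,-0.104,255],[-0.044,-0.003,0,0,255],[-0.044,-0.003,0,0,255],[-0.044,-0.003,0,0,255],[-0.044,-0.003,0,0,255],[-0.044,-0.003,0,0,255],[-0.044,-0.003,0,0,255],[-0.044,-0.003,0,0,255],[-0.044,-0.003,0,0,255],[-0.044,-0.003,0,0,255],[-0.044,-0.003,0,0,255],[0,0,0,0,255]]'
python3 -m crank '[[-0.009,-0.022,0,0,255],[-0.009,-0.022,0,0,255],[-0.009,-0.022,0,0,255],[-0.007,-0.02,0,0,255],[0,0,0.03,0,255],[0,0,0.04,0,255],[0,0,0.035,0,255],[0,0,0,0,255],[0,0,0,0,255]]'
python3 - <<'E'
from h import *
s=sense();print(s["time_s"],s["tool_pos"],s["eef_rot"],s["width"],s["grip_force"],s["wrist_force"])
for n in ["top","side"]:
    p=read_camera(n); cv2.imwrite(f"pics/{n}4.png",p["frame"]); A=pts(p,np.ones((480,640),bool))
    b=A[(A[:,0]>405)&(A[:,0]<545)&(A[:,1]>70)&(A[:,1]<150)&(A[:,2]>45)&(A[:,2]<75)]
    if len(b)>30:
        e=edges(b,0,410,540); print(n,len(b),np.median(b[:,2]).round(1),[ (f[0].round(4),np.polyval(f,470).round(1)) for f in e], "x min",A[(A[:,1]>90)&(A[:,1]<150)&(A[:,2]>45)&(A[:,2]<75)&(A[:,0]>380)][:,0].min())
E
```

```text
time_s: 10.78
tool_pos: [492.7, 50.4, 189.2]
eef_rot: [3.141, 0.0, -1.5]
wrist_force: [-0.3, 0.7, -2.6]
width: 14.0
grip_force: 50.0
time_s: 11.9
tool_pos: [577.4, 87.6, 85.8]
eef_rot: [-3.139, -0.0, -1.504]
wrist_force: [-0.0, -0.0, -2.7]
width: 13.4
grip_force: 50.0
11.9 [577.40621458  87.55893102  85.76176646] [-3.13944652e+00 -9.75279315e-05 -1.50357407e+00] 13.416241654348829 49.9981963634491 [-0.03179508 -0.02332047 -2.70264029]
top 295 62.9 [(np.float64(0.0649), np.float64(106.2)), (np.float64(-0.0867), np.float64(125.1))] x min 438.32516666947794
side 416 61.3 [(np.float64(0.0752), np.float64(107.4)), (np.float64(0.0589), np.float64(130.9))] x min 440.7705547672181
```

```bash
python3 -m crank '[[0,0,0.03,0,255],[0,0,0.02,0,255],[0,0,0.003,0,255],[0,0,0.001,0,255],[0,0,0,0,255],[0,0,0,0,255]]'; python3 -m crank '[[0,0,0.001,0,255],[0,0,0.001,0,255],[0,0,0,0,255],[0,0,0,0,255]]'
```

```text
time_s: 12.75
tool_pos: [576.7, 87.9, 31.5]
eef_rot: [-3.14, 0.001, -1.504]
wrist_force: [0.7, 0.2, -2.9]
width: 13.4
grip_force: 50.0
time_s: 13.25
tool_pos: [576.4, 87.8, 29.5]
eef_rot: [-3.141, -0.0, -1.503]
wrist_force: [-2.6, -0.3, 5.6]
width: 13.5
grip_force: 50.0
```

```bash
python3 -m crank '[[0,0,-0.0004,0,255],[0,-0.002,0,0,255],[0,-0.002,0,0,255],[0,-0.002,0,0,255],[0,-0.002,0,0,255],[0,0,0,0,255],[0,0,0,0,255]]'; python3 -m crank '[[0,-0.001,0,0,255],[0,-0.001,0,0,255],[0,0,0,0,255],[0,0,0,0,255]]'; python3 -m crank '[[0,-0.001,0,0,255],[0,-0.0005,0,0,255],[0,0,0,0,255],[0,0,0,0,255]]'
```

```text
time_s: 14.12
tool_pos: [581.2, 87.6, 29.6]
eef_rot: [3.135, -0.001, -1.504]
wrist_force: [-9.6, 1.1, 12.5]
width: 13.3
grip_force: 50.0
time_s: 14.62
tool_pos: [582.1, 87.5, 29.7]
eef_rot: [3.133, -0.002, -1.504]
wrist_force: [-12.3, 1.0, 13.8]
width: 13.9
grip_force: 50.0
time_s: 15.12
tool_pos: [584.0, 87.6, 29.6]
eef_rot: [3.134, -0.002, -1.504]
wrist_force: [-10.9, 1.7, 13.5]
width: 13.6
grip_force: 50.0
```

```bash
python3 -m crank '[[0,0,-0.0008,0,255],[0,0,0,0,255],[0,0,0,0,255]]'; python3 -m crank '[[0,-0.001,0,0,255],[0,-0.001,0,0,255],[0,0,0,0,255],[0,0,0,0,255]]';  python3 - <<'E'
from h import *
s=sense();print(s["time_s"],s["tool_pos"],s["eef_rot"],s["width"],s["grip_force"],s["wrist_force"],s["ft_torque"])
for n in ["top","side"]:
    p=read_camera(n); A=pts(p,np.ones((480,640),bool))
    b=A[(A[:,0]>425)&(A[:,0]<555)&(A[:,1]>70)&(A[:,1]<150)&(A[:,2]>3.5)&(A[:,2]<15)]
    if len(b)>30:
        e=edges(b,0,430,545); print(n,len(b),np.median(b[:,2]).round(1),[ (f[0].round(4),np.polyval(f,470).round(1)) for f in e])
        a,bb=np.percentile(b[:,0],[0,1]); k=A[(A[:,1]>90)&(A[:,1]<150)&(A[:,2]>3)&(A[:,2]<15)&(A[:,0]>400)]; print("xmin",np.percentile(k[:,0],[0,1]))
c=p["frame"][230:350,250:410]; cv2.imwrite("pics/s5.png",cv2.resize(c,(800,600)))
E
```

```text
time_s: 15.5
tool_pos: [587.3, 88.4, 29.6]
eef_rot: [3.14, -0.0, -1.504]
wrist_force: [-3.7, 1.1, 3.7]
width: 13.7
grip_force: 50.0
time_s: 16.0
tool_pos: [588.3, 88.4, 29.6]
eef_rot: [3.138, -0.001, -1.504]
wrist_force: [-6.6, 1.3, 4.7]
width: 13.1
grip_force: 50.0
16.0 [588.31363075  88.39547448  29.59819097] [ 3.13849929e+00 -5.15856863e-04 -1.50408388e+00] 13.14393583710812 50.00126302242279 [-6.64260387  1.30432794  4.73658027] [ 0.49489626  1.93518631 -0.05424316]
top 393 6.0 [(np.float64(0.0754), np.float64(79.8)), (np.float64(0.1217), np.float64(134.5))]
xmin [400.17526008 404.39788162]
side 314 5.4 [(np.float64(0.0643), np.float64(108.0)), (np.float64(0.0669), np.float64(130.8))]
xmin [441.47315561 452.8986103 ]
```

View pics/s5.png

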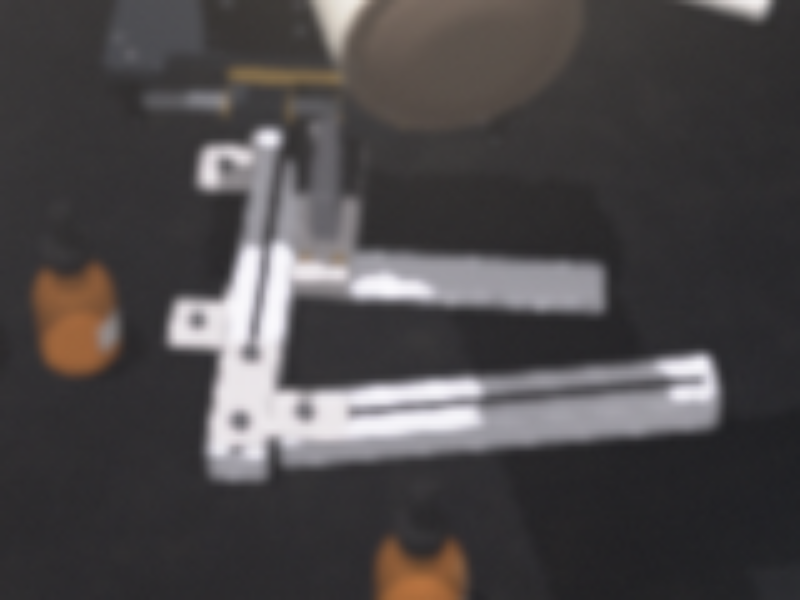

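The stock is at the rail (gap closing near (295,270)) and the blade is parallel and clear of the strut. I'll press on a little more.

```bash
python3 -m crank '[[0,-0.0005,-0.0003,0,255],[0,-0.0005,0,0,255],[0,0,0,0,255],[0,0,0,0,255]]'; python3 -m crank '[[0,-0.0005,0,0,255],[0,-0.0005,0,0,255],[0,0,0,0,255],[0,0,0,0,255],[0,0,0,0,255]]'
```

```text
time_s: 16.6
tool_pos: [588.4, 88.4, 29.6]
eef_rot: [3.137, -0.001, -1.504]
wrist_force: [-8.8, 1.9, 6.3]
width: 13.8
grip_force: 50.0
time_s: 17.23
tool_pos: [588.4, 88.4, 29.6]
eef_rot: [3.135, -0.001, -1.504]
wrist_force: [-10.3, 2.9, 8.0]
width: 14.1
grip_force: 50.0
```

```bash
python3 -m crank '[[0,0,-0.0005,0,255],[0,0,0,0,255],[0,0,0,0,255]]'; python3 -m crank '[[0,-0.0005,-0.0004,0,255],[0,0,0,0,255],[0,0,0,0,255]]';python3 -m crank '[[0,-0.0005,-0.0002,0,255],[0,-0.0005,0,0,255],[0,0,0,0,255],[0,0,0,0,255]]'
```

```text
time_s: 17.6
tool_pos: [588.4, 88.4, 29.7]
eef_rot: [3.135, -0.001, -1.505]
wrist_force: [-9.0, 2.7, 5.3]
width: 13.2
grip_force: 50.0
time_s: 17.98
tool_pos: [588.5, 88.4, 29.7]
eef_rot: [3.133, -0.001, -1.505]
wrist_force: [-9.7, 2.8, 3.8]
width: 13.7
grip_force: 50.0
time_s: 18.48
tool_pos: [588.5, 88.4, 29.7]
eef_rot: [3.131, -0.001, -1.505]
wrist_force: [-11.9, 3.1, 5.0]
width: 13.8
grip_force: 50.0
```

Rail contact is firm (12 N, more than table friction could hold) and x has stopped. Now I'll slide along the rail.

```bash
python3 -m crank '[[-0.002,0,0,0,255],[-0.004,0,0,0,255],[-0.004,0,0,0,255],[-0.004,0,0,0,255],[-0.004,0,0,0,255],[-0.004,0,0,0,255],[-0.004,0,0,0,255],[-0.004,0,0,0,255],[-0.004,0,0,0,255],[-0.002,0,0,0,255],[0,0,0,0,255],[0,0,0,0,255]]'
```

```text
time_s: 19.98
tool_pos: [586.4, 120.2, 29.9]
eef_rot: [3.13, -0.007, -1.505]
wrist_force: [-7.2, -11.0, 5.9]
width: 13.3
grip_force: 50.0
```

```bash
python3 -m crank '[[-0.003,0,0,0,255],[-0.003,0,0,0,255],[-0.003,0,0,0,255],[-0.003,0,0,0,255],[-0.003,0,0,0,255],[-0.003,0,0,0,255],[-0.003,0,0,0,255],[-0.003,0,0,0,255],[0,0,0,0,255],[0,0,0,0,255]]'
```

```text
time_s: 21.22
tool_pos: [584.8, 143.7, 29.9]
eef_rot: [3.13, -0.007, -1.505]
wrist_force: [-7.9, -10.7, 6.4]
width: 13.9
grip_force: 50.0
```

```bash
python3 -m crank '[[-0.002,0,0,0,255],[-0.002,0,0,0,255],[-0.002,0,0,0,255],[-0.002,0,0,0,255],[0,0,0,0,255],[0,0,0,0,255]]'
```

```text
time_s: 21.98
tool_pos: [584.3, 151.5, 30.0]
eef_rot: [3.13, -0.008, -1.505]
wrist_force: [-7.4, -11.6, 6.8]
width: 13.2
grip_force: 50.0
```

```bash
python3 -m crank '[[-0.001,-0.0005,0,0,255],[-0.001,0,0,0,255],[-0.001,0,0,0,255],[-0.001,0,0,0,255],[-0.001,0,0,0,255],[0,0,0,0,255],[0,0,0,0,255]]'; python3 -m crank '[[-0.001,0,0,0,255],[-0.001,0,0,0,255],[0,0,0,0,255],[0,0,0,0,255]]'
python3 - <<'E'
from h import *
p=read_camera("side"); A=pts(p,np.ones((480,640),bool))
s=A[(A[:,0]>400)&(A[:,0]<550)&(A[:,1]>180)&(A[:,1]<240)&(A[:,2]>14)&(A[:,2]<25)]
b=A[(A[:,0]>440)&(A[:,0]<550)&(A[:,1]>160)&(A[:,1]<205)&(A[:,2]>3)&(A[:,2]<11)]
for n,x in(("strut",edges(s,0,400,545)),("blade",edges(b,0,440,545))): print(n,[(f[0].round(4),np.polyval(f,470).round(1)) for f in x])
cv2.imwrite("pics/s6.png",cv2.resize(p["frame"][230:350,250:410],(800,600)))
E
```

```text
time_s: 22.85
tool_pos: [584.0, 155.8, 30.0]
eef_rot: [3.128, -0.009, -1.505]
wrist_force: [-8.0, -12.9, 8.3]
width: 13.5
grip_force: 50.0
time_s: 23.35
tool_pos: [583.9, 157.8, 30.0]
eef_rot: [3.128, -0.009, -1.505]
wrist_force: [-8.1, -13.2, 8.1]
width: 13.5
grip_force: 50.0
strut [(np.float64(0.0817), np.float64(201.7)), (np.float64(0.0963), np.float64(225.5))]
blade [(np.float64(0.0606), np.float64(177.0)), (np.float64(0.0679), np.float64(191.2))]
```

View pics/s6.png

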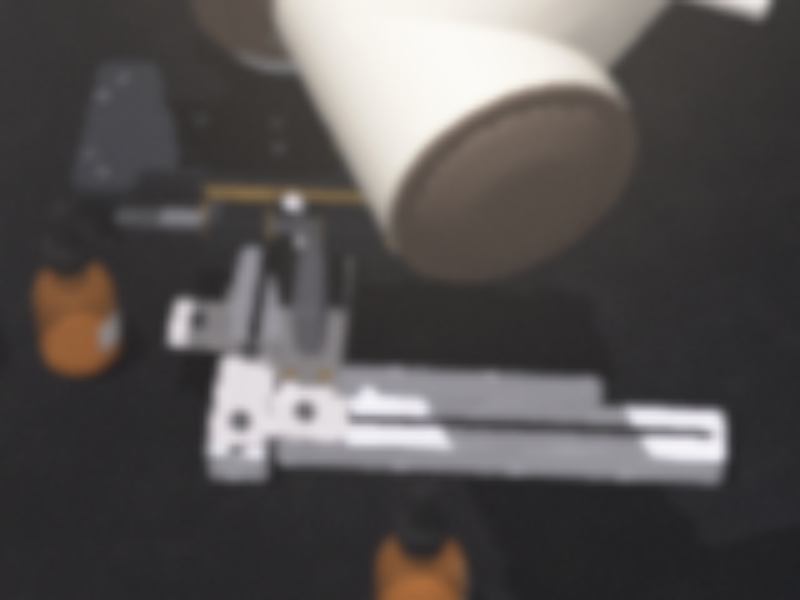

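Strut is nearly square now (slope ~0.087 against rail 0.067). I'll continue in small steps until the force rises.

```bash
for i in 1; do python3 -m crank '[[-0.001,0,0,0,255],[0,0,0,0,255],[0,0,0,0,255]]'; python3 -m crank '[[-0.001,0,0,0,255],[0,0,0,0,255],[0,0,0,0,255]]'; done
```

```text
time_s: 23.78
tool_pos: [583.8, 158.8, 30.0]
eef_rot: [3.128, -0.009, -1.505]
wrist_force: [-7.8, -12.6, 8.1]
width: 13.8
grip_force: 50.0
time_s: 24.15
tool_pos: [583.8, 159.8, 30.0]
eef_rot: [3.128, -0.009, -1.505]
wrist_force: [-8.1, -13.1, 7.5]
width: 13.7
grip_force: 50.0
```

```bash
python3 -m crank '[[-0.0005,0,0,0,255],[0,0,0,0,255],[0,0,0,0,255]]'; python3 -m crank '[[-0.0005,0,0,0,255],[0,0,0,0,255],[0,0,0,0,255]]'; python3 -m crank '[[-0.0005,0,0,0,255],[0,0,0,0,255],[0,0,0,0,255]]'
```

```text
time_s: 24.52
tool_pos: [583.7, 160.2, 30.0]
eef_rot: [3.128, -0.009, -1.505]
wrist_force: [-8.5, -13.5, 8.0]
width: 13.5
grip_force: 50.0
time_s: 24.9
tool_pos: [583.7, 160.7, 30.0]
eef_rot: [3.128, -0.009, -1.505]
wrist_force: [-7.4, -13.4, 7.6]
width: 13.8
grip_force: 50.0
time_s: 25.28
tool_pos: [583.7, 160.9, 30.0]
eef_rot: [3.128, -0.009, -1.505]
wrist_force: [-7.1, -14.9, 8.1]
width: 13.8
grip_force: 50.0
```

```bash
python3 -m crank '[[-0.0005,0,0,0,255],[0,0,0,0,255],[0,0,0,0,255]]'; python3 -m crank '[[-0.0005,-0.0005,0,0,255],[0,0,0,0,255],[0,0,0,0,255]]'; python3 -m crank '[[-0.0005,-0.0005,0,0,255],[0,0,0,0,255],[0,0,0,0,255]]'
python3 - <<'E'
from h import *
for n in("side","top"):
    p=read_camera(n); A=pts(p,np.ones((480,640),bool))
    s=A[(A[:,0]>400)&(A[:,0]<550)&(A[:,1]>180)&(A[:,1]<240)&(A[:,2]>14)&(A[:,2]<25)]
    b=A[(A[:,0]>440)&(A[:,0]<550)&(A[:,1]>160)&(A[:,1]<205)&(A[:,2]>3)&(A[:,2]<11)]
    for m,x in(("strut",s),("blade",b)):
        try: print(n,m,[(f[0].round(4),np.polyval(f,470).round(1)) for f in edges(x,0,405 if m=="strut" else 440,545)])
        except Exception as e: print(n,m,e)
    if n=="side": cv2.imwrite("pics/s7.png",cv2.resize(p["frame"][230:350,250:410],(800,600)))
E
```

```text
time_s: 25.65
tool_pos: [583.7, 160.9, 30.0]
eef_rot: [3.128, -0.01, -1.505]
wrist_force: [-6.5, -15.3, 8.1]
width: 13.4
grip_force: 50.0
time_s: 26.02
tool_pos: [583.7, 160.9, 30.0]
eef_rot: [3.127, -0.011, -1.506]
wrist_force: [-7.6, -16.5, 8.4]
width: 13.8
grip_force: 50.0
time_s: 26.4
tool_pos: [583.7, 160.9, 30.0]
eef_rot: [3.125, -0.011, -1.506]
wrist_force: [-8.7, -16.4, 10.4]
width: 13.3
grip_force: 50.0
side strut [(np.float64(0.0623), np.float64(204.7)), (np.float64(0.0667), np.float64(228.2))]
side blade [(np.float64(0.0781), np.float64(178.9)), (np.float64(0.0687), np.float64(193.3))]
top strut [(np.float64(0.1235), np.float64(204.3)), (np.float64(0.0492), np.float64(226.5))]
top blade [(np.float64(0.1203), np.float64(165.9)), (np.float64(0.0144), np.float64(201.2))]
```

View pics/s7.png

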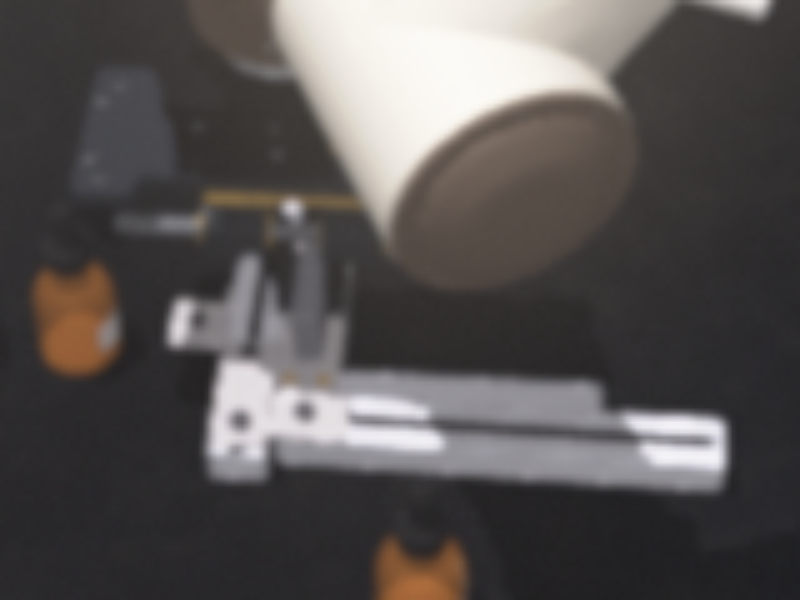

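At the hard stop: y is fixed at 160.9, and the strut slope of 0.065 matches the frame's 0.067. The blade lies flush. I'll add a little push on both faces for margin.

```bash
python3 -m crank '[[-0.001,-0.0005,-0.0004,0,255],[-0.001,-0.0005,0,0,255],[0,-0.0005,-0.0002,0,255],[0,0,0,0,255],[0,0,0,0,255],[0,0,0,0,255],[0,0,0,0,255]]'
python3 - <<'E'
from h import *
p=read_camera("side"); A=pts(p,np.ones((480,640),bool))
s=A[(A[:,0]>400)&(A[:,0]<550)&(A[:,1]>180)&(A[:,1]<240)&(A[:,2]>14)&(A[:,2]<25)]
print([(f[0].round(4),np.polyval(f,470).round(1)) for f in edges(s,0,405,545)])
b=A[(A[:,0]>440)&(A[:,0]<550)&(A[:,1]>160)&(A[:,1]<202)&(A[:,2]>2)&(A[:,2]<11)]
print("blade",np.median(b[:,2]),[(f[0].round(4)) for f in edges(b,0,440,545)])
E
```

```text
time_s: 27.38
tool_pos: [583.7, 161.1, 30.1]
eef_rot: [3.122, -0.014, -1.506]
wrist_force: [-8.9, -22.0, 10.2]
width: 13.8
grip_force: 50.0
[(np.float64(0.0646), np.float64(204.6)), (np.float64(0.0704), np.float64(228.1))]
blade 6.910806193427912 [np.float64(-0.0081), np.float64(0.0588)]
```

```bash
python3 -c "
from workcell import *
print(finish_job())"
```

```text
the job is handed in; nothing more can be done
None
```

The job is handed in with the square held in the corner, pressed against both rail and strut. In the last camera fit the strut was within about 0.005 rad of square; no verdict came back.

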